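# Load the analyser's sample drawer

## Robot

A 6-joint arm with a two-finger parallel gripper is mounted at the origin on the work surface. World frame = base frame: x ahead of the robot, y to its left, z up, the work surface at z = 0. Lengths are in m, angles in rad, forces in N, time in s.
With the tool pointing down it reaches from about 0.35 to 0.975 m from the base axis. Payload 4.9 kg.
Tool frame: the origin (TCP) lies between the finger pads; the fingertips stand 19 mm ahead of it and the grasp point (between the pads) is the TCP (ctrl.tcp_to_tips is the z of the fingertips in the tool frame, in m); z points along the fingers, y is the line along which they close (so a half turn about z gives the same grasp; the last joint's range is limited). The gripper opens to 85 mm and grips with 20 to 120 N. Pads are 22 mm wide; open, the fingers measure 114 mm over their backs; the gripper's body (76 mm by 85 mm) begins 54 mm behind the grasp point. The pads swing forward as they close: fully open they stand 13 mm farther back than shut.
Start: joints at [-1.34, 0.053, 1.613, -0, 1.476, -0.119], TCP at [0.214, -0.587, 0.25] pointing down, gripper open.
Joint ranges: [-3.01, 3.01], [-1.01, 2.22], [0.06, 2.58], [-1.02, 4.17], [0.09, 2.62], [-3.14, 3.14]. Speed limits (rad/s): [2.57, 2.57, 3.14, 3.14, 3.14, 3.14].

## Interface

Orientations are given as [roll, pitch, yaw] about the fixed x, y, z axes, in that order (R = Rz(yaw) Ry(pitch) Rx(roll)).
In Python, from cell import ctrl, vision gives the robot as it stands. The module is installed in compiled form; this text tells all that it offers. Calls block until the motion is done:
- ctrl.reach(position, orientation): joint-space move of the TCP to a pose.
- ctrl.line_to(position, rate=0.15, ori=None, guard=None): straight line of the TCP; ori=None keeps the orientation; rate is the mean speed in m/s. With guard (N) it stops when the force on the tool has changed by that much, and returns True; else False.
- ctrl.move_j(angles): joint-space move.
- ctrl.move_gripper(opening): finger opening in m; the grip force is fixed at half the most; returns when the fingers have stopped.
- ctrl.pause(seconds).
- ctrl.inverse_kinematics(position, orientation): joint angles nearest the present ones, or None.
- vision.camera(name): name is "side" or "top"; returns a dict with "frame" (400x640x3 uint8, red, green, blue), "depth" (400x640 float32, m along the optical axis (not along the pixel's ray), 0 where there is no reading), "vertical_fov" (degrees; the focal length in pixels is half the picture's height over the tangent of half this angle, whatever the lens; pixels are square), "cx", "cy" (the principal point, pixels), "eye" and "orientation" of the camera in the world. Camera axes: x right, y down, z forward; pixel columns grow to the right and rows downward; lengths in m; the calibration is good to about 2 mm. A picture is of the moment at which its call begins.
A pose or a line that the arm cannot do raises ctrl.Unreachable and nothing moves.
- ctrl.job_done(): hands the job in; it is judged then, once.
Readings, each from a call of its own:
- ctrl.get_time_s(): time.
- ctrl.get_joint_pos(): joint angles.
- ctrl.get_qd(): joint speeds.
- ctrl.get_tau(): joint torques, N m.
- ctrl.get_ee_pos(): TCP position.
- ctrl.get_eef_rot(): TCP orientation.
- ctrl.get_force(): force on the tool from outside, world axes, zero at the start.
- ctrl.get_ft_torque(): the same for the moment, N m.
- ctrl.get_gripper_width(): finger opening in m.
- ctrl.get_grasp_force(): force on a finger pad.
Only numpy, scipy, OpenCV 4.12 (cv2) and the standard library are available. Lean on these libraries where they do the work, as an engineer would, in place of code of your own. Each camera call takes 0.05 s, during which the arm holds its last target. There are 200 camera calls.

## Task

Load the alloy analyser for a run: lower the three black resin specimens from the mat, one at a time and upright as they stand, into the drawer's adapter rings of their own size, setting each down flat on the pocket floor rather than letting it fall in. Then ease the drawer fully home with the specimens in it. Leave the rings and the steel reference disc in their pockets, and do not disturb the jar, beaker and loupe.

Things in the scene. Friction and masses are not known exactly. Their poses are not given: they have to be found in the camera images.
- spec40: Large resin-mounted metal specimen: plain black upright cylinder, 40 mm diameter, 24 mm tall, foot edge bevelled 2 mm, about 55 g. Origin: centre of its underside (the ground face, which stays down); z up along its axis. Starts on the mat.
- spec30_a: Small resin-mounted metal specimen: plain black upright cylinder, 30 mm diameter, 24 mm tall, foot edge bevelled 2 mm, about 30 g. Origin: centre of its underside; z up. Starts on the mat. The two small ones are alike and may go in either small ring.
- spec30_b: The other small specimen, same as spec30_a.
- ring40: Grey adapter ring for the 40 mm specimen, loose but lying flush in one of the drawer's four pockets: outside 50 mm, bore 44 mm, 11.5 mm tall, open at the bottom onto the pocket floor. Origin: centre of its underside, which is the height of the pocket floor; the loaded specimen's underside rests at this height and its top then stands 12 mm above the tray. Which pocket holds which ring varies.
- ring30_a: Grey adapter ring for a 30 mm specimen in another pocket: outside 50 mm, bore 34 mm, 11.5 mm tall. Origin: centre of its underside, at the pocket floor.
- ring30_b: A second adapter ring for a 30 mm specimen, same as ring30_a, in another pocket.
- reference: Solid steel reference disc, 49 mm diameter, 14 mm tall, lying in the fourth pocket, 2 mm proud of the tray. Origin: centre of its underside. It stays there.
- drawer (a joint): How far the sample drawer has been pushed in (m): 0 fully out (the start), 0.205 fully home against its stop. Slides with about 2.5 N of friction, more when pushed fast, and stays where it is left.
- pull (a point): Middle of the front face of the drawer's black edge pull: a lip 130 mm wide (along x of its frame), 12 mm high, 16 mm deep, high on the outside of the grey front panel (270 mm wide; its top edge is 7 mm above this point, its foot 67 mm below). The frame's y axis points the way the drawer slides home, z up.
- tray (a point): Centre of the flat top of the drawer's aluminium tray, 12 mm above the pocket floors, 22 mm lower than the pull; axes as the pull's. The tray is 190 mm wide (x) and 165 mm long (y), the front panel standing at its -y end. It has four 52 mm pockets, two by two, their centres at x = -38 and 38 mm, y = -37 and 37 mm from this point.
- analyser: Benchtop X-ray analyser, white with blue trim, fixed: 360 mm wide (its x), 400 mm deep (its y), 150 mm high over the front 150 mm of its depth, 216 mm high behind. Origin: centre of its underside; its front, with the drawer slot, faces its -y. When the drawer is out, the nearer pocket centres lie 86 mm in front of this face. The slot's upper edge is 17 mm above the tops of properly loaded specimens.
- mat: Light grey bench mat, fixed, 240 x 220 x 2 mm, on which the specimens stand. Origin: centre of its underside.
- jar: Closed jar, 60 mm diameter, 85 mm tall, beyond the mat. Origin: centre of its underside. Leave alone.
- beaker: Open glass beaker, 66 mm diameter, 85 mm tall, beyond the mat. Origin: centre of its underside. Leave alone.
- loupe: Brass eyeglass (loupe), 38 mm diameter, 38 mm tall, on the robot's side of the mat. Origin: centre of its underside. Leave alone.

How it is judged:
On the way:
1. all three specimens lie flat in the rings of their size, let go, with the drawer still out (horizontal distance between spec40 and ring40 below 0.004 m and z of spec40 in the frame of tray between -0.0145 and -0.0095 m and angle between spec40's own z axis and vertical below 0.07 rad and ((horizontal distance between spec30_a and ring30_a below 0.004 m and z of spec30_a in the frame of tray between -0.0145 and -0.0095 m and angle between each of spec30_a, spec30_b's own z axis and vertical below 0.07 rad and horizontal distance between spec30_b and ring30_b below 0.004 m and z of spec30_b in the frame of tray between -0.0145 and -0.0095 m) or (horizontal distance between spec30_a and ring30_b below 0.004 m and z of spec30_a in the frame of tray between -0.0145 and -0.0095 m and angle between each of spec30_a, spec30_b's own z axis and vertical below 0.07 rad and horizontal distance between spec30_b and ring30_a below 0.004 m and z of spec30_b in the frame of tray between -0.0145 and -0.0095 m)) and contact force between the fingers and spec40 below 0.05 N and contact force between the fingers and spec30_a below 0.05 N and contact force between the fingers and spec30_b below 0.05 N and value of joint drawer below 0.1 m), for 0.2 s.
At the end, for the whole second after the job is handed in: Each specimen rests in the ring of its size (small ones either way): within 4 mm of the ring's centre, underside within 2.5 mm of the pocket floor, upright within 0.07 rad; rings and reference disc still in their pockets; drawer within 4 mm of its home stop; all at rest and let go (horizontal distance between spec40 and ring40 below 0.004 m and z of spec40 in the frame of tray between -0.0145 and -0.0095 m and angle between spec40's own z axis and vertical below 0.07 rad and ((horizontal distance between spec30_a and ring30_a below 0.004 m and z of spec30_a in the frame of tray between -0.0145 and -0.0095 m and angle between each of spec30_a, spec30_b's own z axis and vertical below 0.07 rad and horizontal distance between spec30_b and ring30_b below 0.004 m and z of spec30_b in the frame of tray between -0.0145 and -0.0095 m) or (horizontal distance between spec30_a and ring30_b below 0.004 m and z of spec30_a in the frame of tray between -0.0145 and -0.0095 m and angle between each of spec30_a, spec30_b's own z axis and vertical below 0.07 rad and horizontal distance between spec30_b and ring30_a below 0.004 m and z of spec30_b in the frame of tray between -0.0145 and -0.0095 m)) and z of each of ring40, ring30_a, ring30_b, reference in the frame of tray below -0.008 m and value of joint drawer above 0.201 m and velocity of joint drawer below 0.01 m/s and linear speed of each of spec40, spec30_a, spec30_b below 0.02 m/s and contact force between the fingers and spec40 below 0.05 N and contact force between the fingers and spec30_a below 0.05 N and contact force between the fingers and spec30_b below 0.05 N); the robot touches nothing.
It fails at once if a specimen falls: it moves faster than 0.7 m/s with no finger on it (a free fall of about 25 mm) ((linear speed of spec40 above 0.7 m/s and contact force between the fingers and spec40 below 0.02 N) or (linear speed of spec30_a above 0.7 m/s and contact force between the fingers and spec30_a below 0.02 N) or (linear speed of spec30_b above 0.7 m/s and contact force between the fingers and spec30_b below 0.02 N)).
It fails at once if a specimen is tipped over (more than 0.6 rad) (angle between any of spec40, spec30_a, spec30_b's own z axis and vertical above 0.6 rad).
It fails at once if a ring or the reference disc is lifted out of its pocket (by more than 8 mm) (z of any of ring40, ring30_a, ring30_b, reference in the frame of tray above -0.004 m).
It fails at once if the drawer is slammed (faster than 0.5 m/s) (velocity of joint drawer above 0.5 m/s).
It fails at once if the jar, beaker or loupe is moved by more than 30 mm (distance of any of jar, beaker, loupe from where it was at the start of the episode above 0.03 m).
It also fails if it takes over 67 s, if anything falls off the work surface, if the arm or the gripper's body presses on something with over 40 N, if the wrist force passes 120 N, or if a joint passes its speed limit or range.

## Working session

There is one attempt and no reset: what is moved stays moved. The work goes in short steps, each a Python script; the robot and the scene stay as the last script left them, time stands still between calls to the robot, and variables do not carry over. Pictures are saved under pics/ and viewed, at most 10 in all, crops included, and the job is handed in when it is done.

```bash
mkdir -p pics; python3 - <<'E'
from cell import ctrl, vision
import cv2,pickle
for n in("top","side"):
    c=vision.camera(n); pickle.dump(c,open(n+'.pkl','wb'))
    cv2.imwrite(f'pics/{n}0.png',c['frame'][:,:,::-1]); print(n,c['vertical_fov'],c['cx'],c['cy'],c['eye'],c['orientation'],c['depth'].min(),c['depth'].max())
print(ctrl.get_time_s(),ctrl.tcp_to_tips,ctrl.get_gripper_width())
E
```

```text
top 42.091485713559955 322.2251999598987 200.79359022235818 [ 0.25963146 -0.0125924   1.45368011] [-2.94870384  0.00343462 -1.58325444] 0.0 2.4567516
side 54.989156304960325 324.5241572180947 202.03813592877398 [ 0.40659833 -0.73685017  0.66289212] [-2.24636440e+00 -9.41517051e-05 -1.64192068e-01] 0.0 2.9205348
0.1 0.019 0.08545251175704711
```

View pics/top0.png

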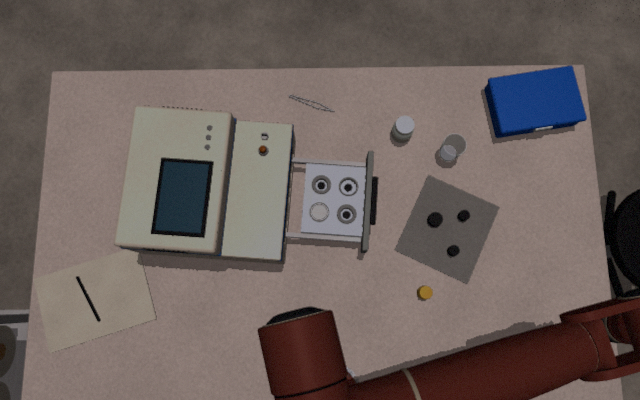

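View pics/side0.png

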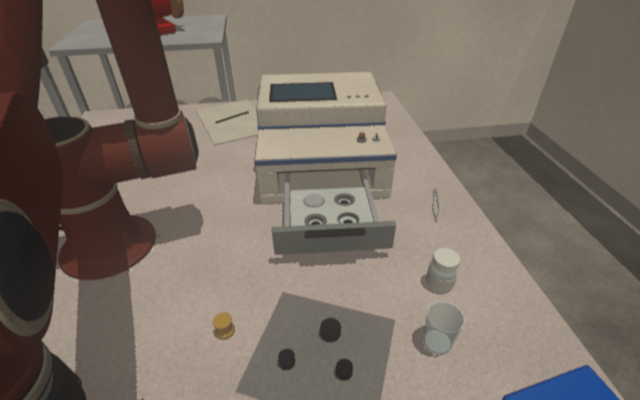

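The top view shows the pockets at (321,185), (348,187), (319,211, reference) and (346,214). The specimens are at (435,220), (463,216) and (453,251), and the pull is at (374,200). The side view shows the same layout, with the drawer opening towards the camera. I'll enlarge both for precise shapes.

```bash
cat > h.py <<'E'
import numpy as np,cv2,pickle
from scipy.spatial.transform import Rotation as Rot
def geo(c):
    f=200/np.tan(np.radians(c['vertical_fov'])/2)
    return f,np.array([c['cx'],c['cy']]),np.array(c['eye']),Rot.from_euler('xyz',c['orientation']).as_matrix()
def ray(c,uv,z):
    f,p,e,R=geo(c); uv=np.atleast_2d(uv)
    d=np.c_[(uv-p)/f,np.ones(len(uv))]@R.T
    return e+d*((z-e[2])/d[:,2])[:,None]
def proj(c,P):
    f,p,e,R=geo(c); q=(np.atleast_2d(P)-e)@R
    return q[:,:2]/q[:,2:]*f+p
def cloud(c):
    f,p,e,R=geo(c); v,u=np.mgrid[:400,:640]; d=c['depth']
    return e+(np.dstack([(u-p[0])/f,(v-p[1])/f,np.ones_like(d)])*d[...,None])@R.T
E
python3 - <<'E'
from h import *
out=[]
for n,(x,y,w,h),s in(("top",(290,130,220,160),3.6),("side",(200,170,280,215),2.8)):
    c=pickle.load(open(n+'.pkl','rb')); I=c['frame'][:,:,::-1]
    cv2.imwrite(f'pics/{n}1.png',cv2.resize(I[y:y+h,x:x+w],None,fx=s,fy=s,interpolation=cv2.INTER_CUBIC))
    W=cloud(c)
    g=I.max(2)
    for nm,lo in(("dark",45),):
        m=((g<lo)).astype(np.uint8); m[:130]=0
        k,L,S,C=cv2.connectedComponentsWithStats(m)
        for i in range(1,k):
            if 15<S[i,4]<1500:
                P=W[L==i]; print(n,S[i],C[i].round(1),np.median(P,0).round(4), P[:,2].max().round(4))
    for uv in ([(332,200),(335,175)] if n=="top" else [(330,203),(330,235)]): print(uv,W[uv[1],uv[0]])
E
```

```text
top [494 130   9   7  33] [497.5 133. ] [ 0.7282 -0.5144  0.0273] 0.0492
top [291 146   2  13  18] [291.4 151.7] [0.653  0.069  0.1109] 0.1419
top [151 158  62  79 889] [182.  199.8] [0.5031 0.3285 0.2195] 1.4537
top [370 177   8  48 241] [373.2 200.3] [ 0.5239 -0.1463  0.1037] 1.4537
top [318 183   6   6  32] [320.7 185.4] [ 0.5743 -0.0083  0.0626] 0.0688
top [345 185   6   6  32] [347.5 187.3] [ 0.5685 -0.0809  0.0636] 0.0684
top [285 194   3  33  34] [286.  210.1] [0.4951 0.0832 0.1312] 0.1436
top [457 210  13  12 110] [463.1 215.6] [ 0.492  -0.4032  0.0246] 0.033
top [343 212   7   6  33] [345.9 214.4] [ 0.4937 -0.0751  0.0632] 0.0702
top [427 212  16  16 180] [434.2 219.6] [ 0.4805 -0.3218  0.0262] 1.4537
top [361 237   5  16  24] [361.9 246.8] [ 0.3997 -0.1151  0.0614] 0.087
top [447 245  12  12 105] [452.5 250.5] [ 0.3954 -0.3676  0.0253] 0.0323
top [142 248  48   6  87] [165.2 250.7] [0.3897 0.3801 0.1683] 0.2107
top [ 77 277  23  44 105] [ 88.  299.1] [0.2765 0.631  0.0123] 0.0197
top [267 307  56  18 336] [293.3 314.3] [0.2439 0.0313 0.6963] 1.4537
top [ 258  311  148   89 
[... 296 characters left out ...]
  6  20] [  4.1 368.6] [ 0.0333  1.178  -0.5541] 1.4537
(332, 200) [ 0.53114821 -0.03769375  0.0731774 ]
(335, 175) [ 0.60065179 -0.04700788  0.07318414]
side [ 50 130  31  12 231] [ 62.9 134. ] [ 0.0311 -0.0317  0.3153] 0.3225
side [  0 352  27  27 259] [ 13.4 363.2] [ 0.2482 -0.5941  0.4515] 0.4827
side [  46  355   40   45 1010] [ 64.3 383.2] [ 0.2484 -0.5776  0.3997] 0.6629
side [ 17 357  26  43 162] [ 31.2 382.1] [ 0.2483 -0.5952  0.4288] 0.6629
side [336 367  16  12  83] [342.9 374.3] [ 0.4908 -0.4177  0.0203] 0.0274
side [ 37 381  12  19  36] [ 42.9 390.8] [ 0.2485 -0.5933  0.4157] 0.4175
(330, 203) [ 0.53951041 -0.01692163  0.07330813]
(330, 235) [ 0.51502656 -0.15386623  0.09812244]
```

View pics/top1.png

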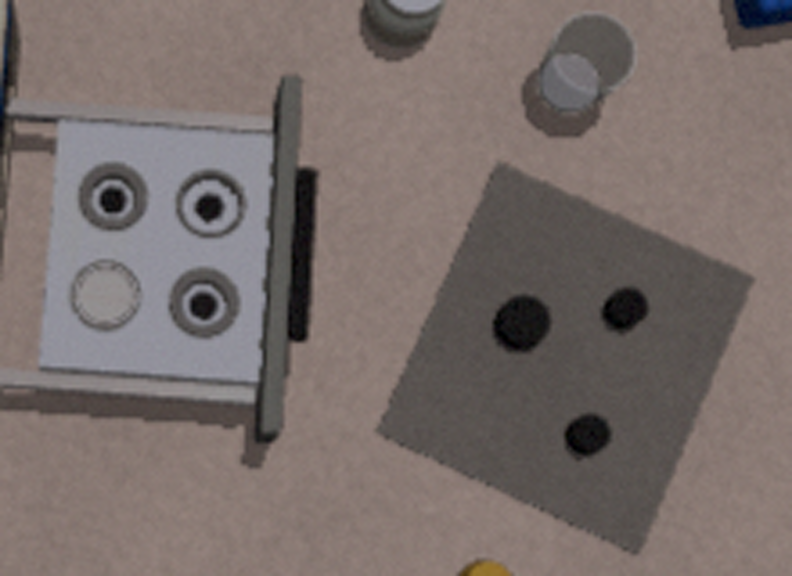

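View pics/side1.png

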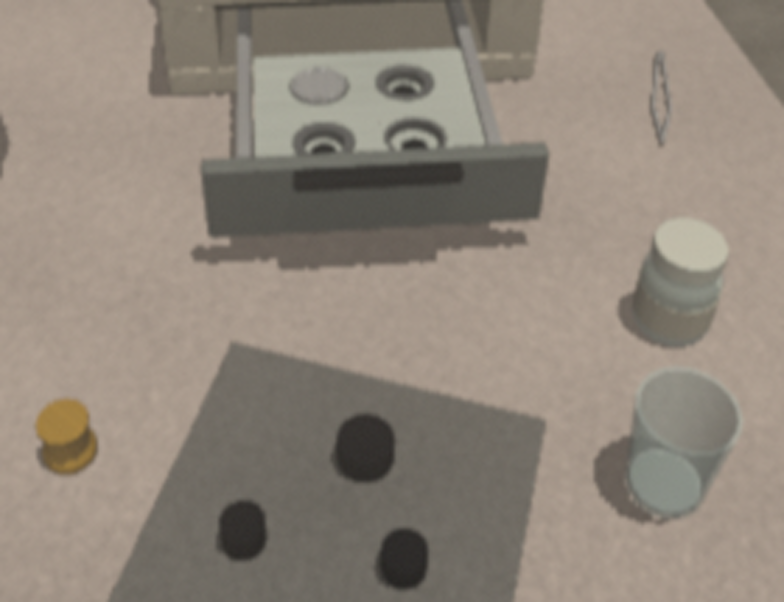

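```bash
cat >> h.py <<'E'
def blobs(c,box,lo,hi,amin=20,fill=False,amax=3000):
    x,y,w,h=box; g=cv2.resize(c['frame'][y:y+h,x:x+w].max(2),None,fx=4,fy=4,interpolation=cv2.INTER_CUBIC)
    m=cv2.inRange(g,lo,hi); r=[]
    for k in cv2.findContours(m,cv2.RETR_EXTERNAL,cv2.CHAIN_APPROX_NONE)[0]:
        k=cv2.convexHull(k); M=cv2.moments(k)
        if amin*16<M['m00']<amax*16:
            r.append((np.array([M['m10'],M['m01']])/M['m00']/4+[x-.375,y-.375],M['m00']/16,[a/4 for a in cv2.boundingRect(k)[2:]]))
    return r
E
python3 - <<'E'
from h import *
t=pickle.load(open('top.pkl','rb'));s=pickle.load(open('side.pkl','rb'))
print('mat',t['frame'][235,420],s['frame'][360,310],'spec',t['frame'][219,435],s['frame'][330,330],'tray',t['frame'][200,333],s['frame'][203,330],'ring',t['frame'][177,349],s['frame'][219,313])
def show(nm,c,b,z):
    for uv,a,wh in b: print(nm,uv.round(1),round(a),wh,ray(c,uv,z)[0].round(4))
show('top spec',t,blobs(t,(415,200,70,70),0,55),.014)
show('side spec',s,blobs(s,(270,310,90,75),0,62),.014)
show('top dot',t,blobs(t,(308,173,52,55),0,70,15),.061)
show('top ring',t,blobs(t,(308,173,52,55),0,140,50),.0725)
show('side ring',s,blobs(s,(298,186,62,36),0,128,50),.0725)
E
```

```text
mat [89 82 80] [107 103  95] spec [19 18 22] [51 48 44] tray [146 146 155] [167 167 154] ring [100  99 101] [120 119 110]
top spec [452.6 250.6] 118 [13.0, 12.75] [ 0.3956 -0.3701  0.014 ]
top spec [434.3 219.6] 195 [16.25, 16.0] [ 0.4832 -0.3243  0.014 ]
top spec [463.  215.7] 119 [13.0, 12.75] [ 0.4932 -0.4052  0.014 ]
side spec [343.6 369.3] 290 [17.25, 21.0] [ 0.4954 -0.4053  0.014 ]
side spec [286.2 359.2] 268 [16.0, 20.25] [ 0.398 -0.37   0.014]
side spec [329.8 329.9] 386 [20.5, 23.25] [ 0.4853 -0.3245  0.014 ]
top dot [346.  214.5] 39 [7.25, 7.25] [ 0.4928 -0.0754  0.061 ]
top dot [347.3 209.8] 40 [12.25, 6.25] [ 0.5058 -0.079   0.061 ]
top dot [347.7 187.2] 39 [7.5, 7.5] [ 0.5687 -0.0814  0.061 ]
top dot [320.8 185.2] 37 [7.0, 7.0] [ 0.5754 -0.0079  0.061 ]
top dot [349.  181.8] 81 [16.5, 8.5] [ 0.5839 -0.0855  0.061 ]
top dot [321.8 180.8] 49 [12.25, 7.0] [ 0.5877 -0.0107  0.061 ]
top ring [346.2 213.7] 332 [20.75, 20.5] [ 0.4931 -0.0753  0.0725]
top ring [318.8 211.6] 333 [21.0, 20.75] [ 0.4998 -0.0015  0.0725]
top ring [348.1 186.2] 324 [20.75, 20.0] [ 0.569  -0.082   0.0725]
top ring [320.8 184.3] 324 [20.75, 20.0] [ 0.5753 -0.0079  0.0725]
side ring [315.3 218. ] 142 [22.25, 8.0] [ 0.496  -0.0652  0.0725]
side ring [347.7 217.2] 176 [22.25, 9.75] [ 0.5715 -0.0748  0.0725]
side ring [344.1 199.1] 197 [20.75, 12.25] [ 0.5768 -0.0066  0.0725]
side ring [321.7 186.8] 130 [62.0, 3.5] [0.5302 0.0532 0.0725]
```

The two views agree to about 2 mm, so I'll average them. First I'll touch the bench to calibrate fingertip height at working opening, then pick spec40.

```bash
python3 - <<'E'
from cell import ctrl
import numpy as np
print(ctrl.get_eef_rot())
for ps in(1.49,-1.65):
    print(ps,[np.round(q,2) if (q:=ctrl.inverse_kinematics(p,[np.pi,0,ps])) is not None else None for p in([.5,-.22,.06],[.57,-.08,.2],[.494,-.405,.03])])
ps=1.49
ctrl.move_gripper(.036); g=ctrl.get_gripper_width()
ctrl.reach([.5,-.22,.06],[np.pi,0,ps])
t=ctrl.get_time_s(); hit=ctrl.line_to([.5,-.22,.005],rate=.03,guard=3)
print(hit,g,ctrl.get_ee_pos(),ctrl.get_force(),t,ctrl.get_time_s())
E
```

```text
[-3.13971795e+00 -2.15270426e-04  3.49782464e-01]
1.49 [array([-0.55,  0.07,  1.94,  0.  ,  1.14, -0.47]), array([-0.27, -0.03,  1.78,  0.  ,  1.39, -0.19]), array([-0.8 ,  0.31,  1.72,  0.  ,  1.12, -0.72])]
-1.65 [array([-0.55,  0.07,  1.94, -0.  ,  1.14,  2.67]), array([-0.27, -0.03,  1.78, -0.  ,  1.39,  2.95]), array([-0.8 ,  0.31,  1.72, -0.  ,  1.12,  2.42])]
True 0.035769146843647584 [ 0.49994022 -0.21995444  0.01801352] [-1.20019436  0.66900103  4.69354652] 2.4583 3.7417
```

```bash
cat > pp.py <<'E'
from cell import ctrl
import numpy as np
O=[np.pi,0,1.49]; H=.0325
def pick(p,w):
    ctrl.line_to([*ctrl.get_ee_pos()[:2],max(.1,ctrl.get_ee_pos()[2])],rate=.25)
    ctrl.move_gripper(w+.022)
    ctrl.reach([*p,.1],O)
    print('pick hit',ctrl.line_to([*p,.002+H],rate=.12,guard=8))
    ctrl.move_gripper(w-.006)
    print('grip',ctrl.get_gripper_width(),ctrl.get_grasp_force(),ctrl.get_ee_pos())
    ctrl.line_to([*p,.16],rate=.15)
def place(p):
    ctrl.reach([*p,.16],O)
    ctrl.line_to([*p,.11],rate=.12)
    h=ctrl.line_to([*p,.061+H-.002],rate=.03,guard=4)
    print('place hit',h,ctrl.get_ee_pos(),ctrl.get_force(),ctrl.get_gripper_width(),ctrl.get_grasp_force(),'t',ctrl.get_time_s())
    return ctrl.get_ee_pos()[2]
def release(w):
    ctrl.move_gripper(w+.01)
    e=ctrl.get_ee_pos(); ctrl.line_to([e[0],e[1],.16],rate=.15); print('t',ctrl.get_time_s())
E
python3 - <<'E'
from pp import *
pick([.4843,-.3244],.04); place([.570,-.0812])
E
```

```text
pick hit False
grip 0.03658814989735952 60.43216318823397 [ 0.48536656 -0.32530332  0.0364042 ]
place hit True [ 0.57039885 -0.08123035  0.09740778] [-0.34992884 -0.00472242  3.89150929] 0.03657319252967921 60.52507170941681 t 9.1833
```

```bash
python3 - <<'E'
from cell import ctrl,vision
from h import *
print(ctrl.get_ee_pos(),ctrl.get_force(),ctrl.get_ft_torque())
s=vision.camera("side"); x,y,w,h=280,130,130,110
W=cloud(s); print(W[200:222,345,2].round(3))
cv2.imwrite('pics/s2.png',cv2.resize(s['frame'][y:y+h,x:x+w,::-1],None,fx=5,fy=5,interpolation=cv2.INTER_CUBIC))
E
```

```text
[ 0.57039885 -0.08123035  0.09740778] [-0.34992884 -0.00472242  3.89150929] [ 0.0018427   0.05178886 -0.02382318]
[0.062 0.062 0.061 0.064 0.074 0.075 0.075 0.075 0.073 0.075 0.088 0.085
 0.087 0.085 0.086 0.087 0.086 0.085 0.085 0.086 0.085 0.083]
```

View pics/s2.png

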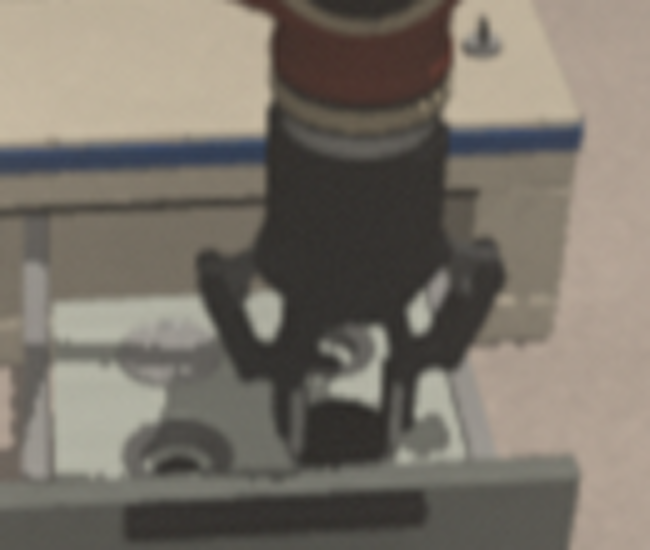

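The side view shows spec40 gripped upright inside its ring, bounded by the fingers at about (345,215). The depth map puts its top at about 0.086, so it's seated. I'll release it and go for the small ones.

```bash
sed -i "s/    ctrl.move_gripper(w-.006)/    ctrl.pause(.25); ctrl.move_gripper(w-.006)/" pp.py; python3 - <<'E'
from pp import *
release(.04)
pick([.3968,-.37],.03)
z=place([.4942,-.075])
if z<.099: release(.03)
else: print('STOP')
E
```

```text
t 10.0917
pick hit False
grip 0.02665618041394803 59.32505109230988 [ 0.39717514 -0.37054366  0.03532202]
place hit True [ 0.49449304 -0.07503878  0.09627149] [-0.33776256 -0.85099393  4.78510821] 0.026950159184991402 59.54773928155191 t 16.3833
t 17.25
```

```bash
python3 - <<'E'
from pp import *
pick([.4943,-.4053],.03)
z=place([.576,-.0078])
if z<.099:
    release(.03)
    ctrl.line_to([.45,-.25,.2],rate=.25)
else: print('STOP')
from cell import vision
from h import *
s=vision.camera("side"); t=vision.camera("top")
pickle.dump(s,open('s3.pkl','wb'));pickle.dump(t,open('t3.pkl','wb'))
a=cv2.resize(s['frame'][170:255,265:405,::-1],None,fx=4,fy=4,interpolation=cv2.INTER_CUBIC)
b=cv2.resize(t['frame'][155:235,290:430,::-1],(560,255),interpolation=cv2.INTER_CUBIC)
cv2.imwrite('pics/c3.png',np.vstack([a,b]))
E
```

```text
pick hit False
grip 0.026802335045350605 59.35674497508444 [ 0.49469979 -0.40579087  0.03534481]
place hit True [ 0.57621078 -0.00778679  0.09632859] [-0.816692   -0.0673384   3.70926683] 0.027155508292916592 59.47947061853483 t 23.8833
t 24.7417
```

View pics/c3.png

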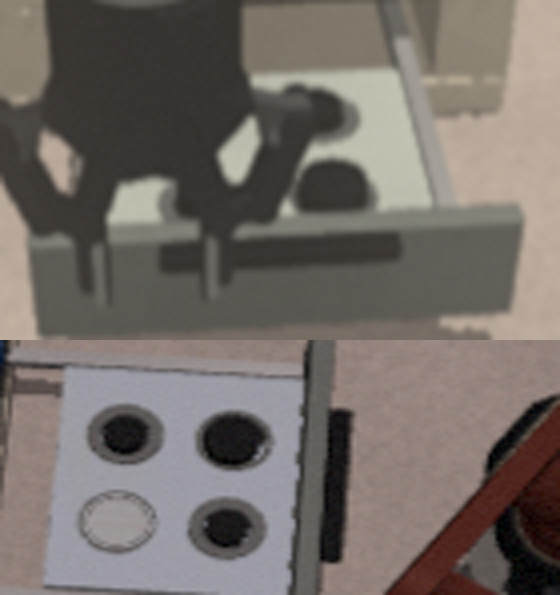

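All three specimens sit in their rings. In the top view, spec40 is at upper right with the reference disc untouched at lower left. Next I'll push the drawer, keeping the gripper body above the analyser's 150 mm front.

```bash
python3 - <<'E'
from pp import *
from h import *
W=cloud(pickle.load(open('t3.pkl','rb')))
for p in([.570,-.0812,.085],[.4942,-.075,.085],[.576,-.0078,.085]):
    u,v=proj(pickle.load(open('t3.pkl','rb')),p)[0].round().astype(int); print('top z',np.nanmedian(W[v-1:v+2,u-1:u+2,2]).round(4))
d=np.array([np.cos(1.49),np.sin(1.49)]); c=np.array([.5351,-.0414]); f=lambda s:[*(c+d*s),.106]
ctrl.move_gripper(0)
ctrl.line_to(f(-.19),rate=.2)
print(ctrl.line_to(f(-.10),rate=.04,guard=1.5),ctrl.get_ee_pos(),ctrl.get_force())
s0=(np.array(ctrl.get_ee_pos()[:2])-c)@d
print('contact s',s0)
h=ctrl.line_to(f(s0+.19),rate=.08,guard=15)
print(h,(np.array(ctrl.get_ee_pos()[:2])-c)@d-s0,ctrl.get_force(),ctrl.get_time_s())
E
```

```text
top z 0.0892
top z 0.0886
top z 0.0886
True [ 0.52470106 -0.16401278  0.10539897] [-0.13777299  0.39663856  0.11790625]
contact s -0.12305207260829595
False 0.19003616353211622 [-1.16975356 -1.22163181 -0.70942166] 31.35
```

```bash
python3 - <<'E'
from h import *
t=pickle.load(open('t3.pkl','rb')); W=cloud(t); g=t['frame'].max(2)
reg=np.zeros_like(g,bool); reg[170:235,305:362]=1
def st(m,n): z=W[...,2][m]; z=z[(z>.03)&(z<.15)]; print(n,m.sum(),np.median(z).round(4),z.std().round(4))
st(reg&(g>140),'tray'); 
for n,p in(("40",[.570,-.0812,.085]),("C",[.4942,-.075,.085]),("A",[.576,-.0078,.085]),("ref",[.501,-.002,.075])):
    u,v=proj(t,p)[0].round().astype(int); m=np.zeros_like(reg); m[v-2:v+3,u-2:u+3]=1; st(m,n)
t0=pickle.load(open('top.pkl','rb')); W=cloud(t0)
for n,u,v in(("40mat",434,219),("A",452,250),("B",463,215),("matt",420,235),("bench",400,300)):
    m=np.zeros_like(reg); m[v-2:v+3,u-2:u+3]=1; z=W[v-2:v+3,u-2:u+3,2]; print(n,np.median(z).round(4))
s=pickle.load(open('s3.pkl','rb')); W=cloud(s)
for n,p in(("40",[.572,-.0812,.085]),("A",[.578,-.0078,.085]),("tray",[.537,-.04,.073]),("tray",[.61,-.04,.073])):
    u,v=proj(s,p)[0].round().astype(int); print('side',n,np.median(W[v-1:v+2,u-1:u+2,2]).round(4))
from cell import vision
t=vision.camera("top"); cv2.imwrite('pics/t4.png',cv2.resize(t['frame'][120:280,220:440,::-1],None,fx=3.5,fy=3.5,interpolation=cv2.INTER_CUBIC))
E
```

```text
tray 2571 0.0757 0.0029
40 25 0.0881 0.0023
C 25 0.0886 0.0029
A 25 0.0885 0.0025
ref 25 0.076 0.0027
40mat 0.0268
A 0.0274
B 0.0261
matt 0.0023
bench 0.0007
side 40 0.0858
side A 0.0852
side tray 0.2567
side tray 0.0733
```

View pics/t4.png

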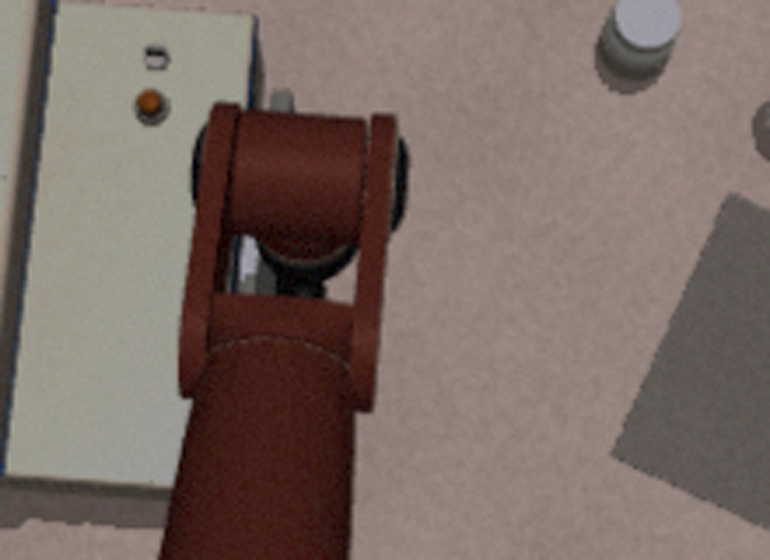

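The depth maps put the specimen tops about 12.5 mm above the tray, so they're seated. The top view shows the panel almost at the analyser face, at about (270,265) in the crop. Now I'll close the last part until the stop.

```bash
python3 - <<'E'
from pp import *
d=np.array([np.cos(1.49),np.sin(1.49)]); c=np.array([.5351,-.0414]); f=lambda s,z=.106:[*(c+d*s),z]
S=lambda:(np.array(ctrl.get_ee_pos()[:2])-c)@d
h=ctrl.line_to(f(-.123+.24),rate=.04,guard=12)
print(h,S()+.123,ctrl.get_force(),ctrl.get_time_s())
h=ctrl.line_to(f(S()+.02),rate=.04,guard=12)
print(h,S()+.123,ctrl.get_force())
ctrl.line_to(f(-.02),rate=.1); ctrl.line_to(f(-.2,.25),rate=.25)
ctrl.reach([.40,-.35,.3],O)
from cell import vision
import cv2
s=vision.camera("side"); cv2.imwrite('pics/s5.png',cv2.resize(s['frame'][60:260,220:440,::-1],None,fx=2.9,fy=2.9,interpolation=cv2.INTER_CUBIC)); print(ctrl.get_time_s())
E
```

```text
True 0.20429154042164652 [-0.21383482 -1.3859307   0.19214575] 31.9917
True 0.20434030861439084 [ 0.1257079  -1.336647   -0.35868033]
35.2417
```

View pics/s5.png

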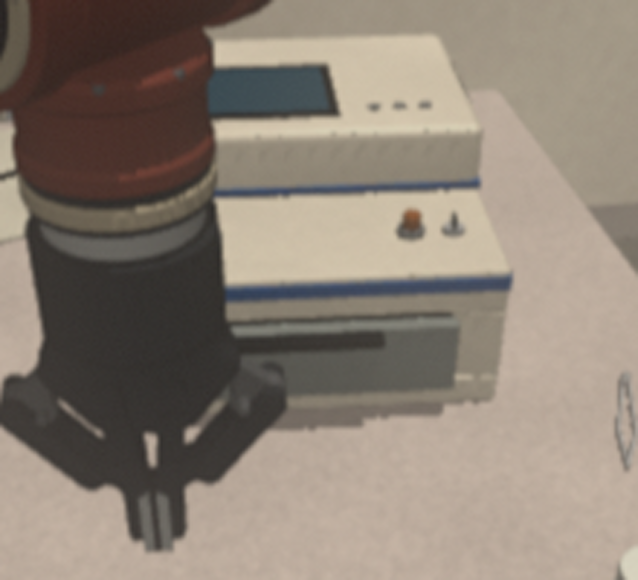

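The drawer front is flush with the analyser face. The push hit a hard stop twice at 0.204 m of travel, and the gripper is clear.

```bash
python3 -c "
from cell import ctrl
print(ctrl.job_done())"
```

```text
the job is handed in; nothing more can be done
None
```

I loaded all three specimens into the rings of their size, pushed the drawer to its stop (about 0.204 m of measured travel), and handed the job in at about 35 s; no verdict was returned.

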